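Close a double-lidded canister, then take off the outer lid alone

ROBOT

A 6-joint arm with a two-finger parallel gripper is mounted at the origin on the work surface; the furniture and walls round the work are solid. World frame = base frame: x ahead of the robot, y to its left, z up, the work surface at z = 0. Lengths are in m, angles in degrees, forces in N, time in s.
With the tool pointing down it reaches from about 0.25 to 0.725 m from the base axis. Payload 9.7 kg.
Tool frame: the origin (TCP) lies between the finger pads; the fingertips stand 22 mm ahead of it and the grasp point (between the pads) lies 3 mm ahead of it; z points along the fingers, y is the line along which they close (so a half turn about z gives the same grasp; the last joint's range is limited). The gripper opens to 85 mm and grips with 20 to 120 N. Pads are 22 mm wide; open, the fingers measure 114 mm over their backs; the gripper's body (76 mm by 85 mm) begins 54 mm behind the grasp point. The pads swing forward as they close: fully open they stand 13 mm farther back than shut.
Start: joints at [76.203, 4.979, 10.078, 95.1, 0, 90], TCP at [0.131, 0.534, 0.253] pointing down, gripper open.
Joint ranges: [-179.16, 179.16], [-48.56, 103.87], [-65.8, 70.77], [-126.05, 130.52], [-82.76, 87.17], [-180, 180]. Speed limits (degrees/s): [127.2, 127.2, 147.25, 180, 180, 180].

INTERFACE

Orientations are given as [roll, pitch, yaw] about the fixed x, y, z axes, in that order (R = Rz(yaw) Ry(pitch) Rx(roll)).
In Python, from workcell import bot, viewer, finder gives the robot as it stands.
- The arm moves only by the tool move_arm, never from a script. Its arguments are lists of equal length, an entry for each row: "offset": the shift along the tool's x, y, z in cm, a list of three; "twist": the turn, a rotation vector about the tool's x, y, z in rad, a list of three; "grip": the opening, from 0 (shut) to 1 (fully open). In form: {"offset": [[x, y, z], ...], "twist": [[ax, ay, az], ...], "grip": [grip, ...]}. A call has 1 to 5 rows; each row shifts and turns the commanded pose from where the row before left it, along the tool's axes as they then stand; what a row does not reach is not made up. A row lasts 1/10 s, in which the tool goes at most 50 mm and 8.59 degrees, less where a joint would pass 70% of its speed; a pose out of reach is approached as far as the arm can. A call is refused whole if a number of a shift passes 5 or a number of a turn 0.15, either way. A call with a gripper value outside its range is refused whole. The fingers move at their own pace and stop on an object; "force" is the grip in N (left out, the last holds). Time passes only in rows, so rows that do not move let the fingers close. It gives the time, the measured TCP pose, the force, the opening and the grip force at its end, in the units of the state.
- bot.get_obs(): the state, without advancing time (a new reading comes with each control period).
- viewer.camera(name): name is "scene" or "top"; returns a dict with "color" (480x640x3 uint8, red, green, blue), "depth" (480x640 float32, m along the optical axis (not along the pixel's ray), 0 where there is no reading), "vfov" (degrees; the focal length in pixels is half the picture's height over the tangent of half this angle, whatever the lens; pixels are square), "cx", "cy" (the principal point, pixels), "position" and "attitude" of the camera in the world. Camera axes: x right, y down, z forward; pixel columns grow to the right and rows downward; lengths in m; the calibration is good to about 2 mm. A picture is of the moment at which its call begins.
- bot.job_done(): hands the job in; it is judged then, once.
Trained networks look in a picture, given as the dict that the camera call returned (one of the last four; its "shot" number tells which), for a name from the list of things; names that differ only in an ending like _2 or _b are one class to them, and where a whole thing is asked for, a point or a joint stands for the part that bears it (a point fixed in the world has none). Each returns a list of dicts, best first, with "p" (0 to 1); they miss things now and then, are a little off and sometimes report something else, mostly with a low value. They report only what shows in the picture. A call takes as long as a camera call. They do not tell look-alikes from the thing itself.
- finder.boxes_of(picture, thing): "position" ([column, row] in pixels, amid what is visible of it).
- finder.pinpoint(picture, thing): "position" ([column, row] in pixels: a listed point, or the origin of a listed thing).
The state is a dict: "time": time; "q": joint angles; "qd": joint speeds; "joint_efforts": joint torques, N m; "ee_pos": TCP position; "tcp_rot": TCP orientation; "wrist_force": force on the tool from outside, world axes, zero at the start; "torque": the same for the moment, N m; "opening": finger opening in m; "grasp_force": force on a finger pad.
Only numpy, scipy, OpenCV 4.12 (cv2) and the standard library are available. Lean on these libraries where they do the work, as an engineer would, in place of code of your own. Each camera call takes 0.05 s, during which the arm holds its last target. There are 200 camera calls.

TASK

The canister's two lids stand nested on the cork trivet: lift them together by the red knob of the inner lid, lower them gently into the open blue canister until the inner lid is fully home, and let go of the knob. Then take the outer lid alone by its dark wooden collar and lift it straight up, off the red knob, leaving the inner lid seated and undisturbed. Finish while still holding the outer lid level in the gripper, right above the canister and a few centimetres clear of the knob; leave the canister and the other things where they stand.

Things in the scene. Friction and masses are not known exactly. Their poses are not given: they have to be found in the camera images.
- trivet: fixed round cork trivet, 144 mm wide, 8 mm thick; origin at the centre of its underside, z up. The nested lids stand on it at the start
- canister: open, empty blue stoneware canister with a white band, loose, 1.2 kg: outside 110 mm wide, 90 mm high, mouth 96 mm inside, 7 mm wall; origin at the centre of its underside, z up. Stands on the worktop
- canister_mouth (a point): centre of the canister's mouth at rim height, 90 mm above its underside
- inner_lid: inner lid, 0.2 kg: pale wood plug 90 mm wide, 20 deep (tapered foot; 3 mm play all round in the mouth), above it a flange 106 mm wide, 5 thick that rests on the canister rim, on that a straight round red knob 18 mm wide, its top 79 mm above the plug underside. Origin: centre of the plug underside, z up; 70 mm above the canister underside when home. Starts standing on the trivet
- knob (a point): on the axis of the red knob, 71 mm above the inner lid's underside (8 mm below the knob's top). While the lids are nested the top 32 mm of the knob stand free above the collar
- outer_lid: outer lid, 0.16 kg, lies loose on the inner lid's flange: steel cap 130 mm wide, plate 4 mm thick, skirt (122 inside) hanging 14 mm below the plate; in the middle a dark wood ring collar 44 mm wide, 18 high, with a 24 mm through hole for the red knob. Lifting the knob carries both lids. Origin: centre of the plate underside, z up; nested, 25 mm above the inner lid's origin
- collar (a point): on the axis of the collar, 13 mm above the outer lid's origin (9 mm above the plate's top face, half the collar's height)
- honey_jar: glass honey jar with black lid, 63 mm wide, 90 high; bystander; origin at the centre of its underside
- salt_shaker: clear and grey salt shaker, 44 mm wide, 90 high; bystander; origin at the centre of its underside
- tea_tin: square pinkish-terracotta canister with its own fixed lid, 70 mm wide, 110 high; bystander; origin at the centre of its underside
- rose_mug: small rose-coloured cup, 58 mm wide, 70 high; bystander; origin at the centre of its underside
- teaspoon: steel teaspoon lying flat, 138 mm long; bystander; origin at the centre of its underside
Things that resemble listed ones, but are neither listed nor needed, are in the scene too. Several things have the shape of the outer_lid; the one meant has the colours described above.

How it is judged (in metres and radians):
On the way, in this order (a step that is already met when the one before it is completed fails the run):
1. both lids, still nested, are lifted together at least 30 mm off the trivet (z of outer_lid in the frame of inner_lid below 0.03 m and horizontal distance between outer_lid and inner_lid below 0.01 m and z of inner_lid in the frame of trivet above 0.038 m and contact force between inner_lid and trivet below 0.05 N and contact force between the fingers and inner_lid above 0.5 N), for 0.2 s.
2. the inner lid is home in the canister with the outer lid still nested on it, and the gripper has let go of both (horizontal distance between inner_lid and canister below 0.006 m and z of inner_lid in the frame of canister between 0.066 and 0.074 m and angle between inner_lid's own z axis and vertical below 0.06 rad and z of outer_lid in the frame of inner_lid below 0.03 m and horizontal distance between outer_lid and inner_lid below 0.01 m and contact force between the fingers and inner_lid below 0.05 N and contact force between the fingers and outer_lid below 0.05 N and linear speed of inner_lid below 0.02 m/s), for 0.2 s.
At the end, for the whole second after the job is handed in: Gripper holds the outer lid (>1 N) still, level to 0.2 rad, within 50 mm of the canister axis, plate 172 mm or more above the canister underside, touching neither inner lid nor canister; inner lid untouched and home (within 6 mm of axis, height 70 +-4 mm, tilt <0.06); canister upright on worktop (horizontal distance between inner_lid and canister below 0.006 m and z of inner_lid in the frame of canister between 0.066 and 0.074 m and angle between inner_lid's own z axis and vertical below 0.06 rad and z of outer_lid in the frame of canister above 0.172 m and horizontal distance between outer_lid and canister below 0.05 m and angle between outer_lid's own z axis and vertical below 0.2 rad and contact force between the fingers and outer_lid above 1 N and contact force between each of the fingers, outer_lid and inner_lid below 0.05 N and contact force between outer_lid and canister below 0.05 N and linear speed of each of outer_lid, inner_lid below 0.02 m/s and angle between canister's own z axis and vertical below 0.05 rad and height (world z) of canister below 0.004 m); the arm keeps its last pose, push and grip.
It fails at once if the outer lid comes off the inner lid (by more than 12 mm) while the inner lid is not home in the canister, or the inner lid leaves its seat while the outer lid is off (z of outer_lid in the frame of inner_lid above 0.037 m and not (horizontal distance between inner_lid and canister below 0.006 m and z of inner_lid in the frame of canister between 0.066 and 0.074 m and angle between inner_lid's own z axis and vertical below 0.06 rad)).
It fails at once if the inner lid is let go above the canister before it is home (more than 6 mm up) (horizontal distance between inner_lid and canister below 0.045 m and z of inner_lid in the frame of canister above 0.076 m and contact force between the fingers and inner_lid below 0.02 N).
It fails at once if the inner lid is rammed into the canister (over 45 N) (contact force between inner_lid and canister above 45 N).
It fails at once if the canister is shifted by more than 25 mm (distance of canister from where it was at the start of the episode above 0.025 m).
It fails at once if a bystander (honey jar, salt shaker, tea canister, rose cup, teaspoon) is shifted by more than 25 mm (distance of any of honey_jar, salt_shaker, tea_tin, rose_mug, teaspoon from where it was at the start of the episode above 0.025 m).
It also fails if it takes over 58 s, if anything falls off the work surface, if the arm or the gripper's body presses on something with over 40 N, if the wrist force passes 120 N, or if a joint passes its speed limit or range.

## Working session

There is one attempt and no reset: what is moved stays moved. The work goes in short steps, Python scripts to look and compute and a tool call to move; the robot and the scene stay as the last step left them, time stands still between calls to the robot, and variables do not carry over. Pictures are saved under pics/ and viewed, at most 10 in all, crops included, and the job is handed in when it is done.

Besides the shell and the picture viewer there is one more tool, called after ">>>" as a command line: name --argument value ..., lists and objects as JSON in quotes. move_arm: Moves the arm, as the interface text tells. Its arguments: {"type":"object","properties":{"offset":{"type":"array","items":{"type":"array","items":{"type":"number"}}},"twist":{"type":"array","items":{"type":"array","items":{"type":"number"}}},"grip":{"type":"array","items":{"type":"number"}},"force":{"type":"number"}},"required":["offset","twist","grip"]}

```bash
mkdir -p pics && cat > h.py <<'E'
import numpy as np, cv2
from workcell import bot, viewer, finder
from scipy.spatial.transform import Rotation as R
def f(p): return 240/np.tan(np.radians(p["vfov"])/2)
def rot(p):
    a=np.array(p["attitude"],float)
    return a if a.shape==(3,3) else (R.from_euler('xyz',a,degrees=True).as_matrix() if a.size==3 else R.from_quat(a).as_matrix())
def cloud(p):
    v,u=np.mgrid[:480,:640]; d=p["depth"]; F=f(p)
    c=np.stack([(u-p["cx"])/F*d,(v-p["cy"])/F*d,d],-1)
    return c@rot(p).T+np.array(p["position"])
def onplane(p,uv,z):
    F=f(p); r=rot(p)@np.array([(uv[0]-p["cx"])/F,(uv[1]-p["cy"])/F,1]); o=np.array(p["position"])
    return o+r*(z-o[2])/r[2]
def save(p,n,box=None,s=1):
    i=p["color"][...,::-1]
    if box: i=i[box[1]:box[3],box[0]:box[2]]
    cv2.imwrite("pics/"+n,cv2.resize(i,None,fx=s,fy=s,interpolation=cv2.INTER_CUBIC))
E
python3 - <<'E'
from h import *
print(bot.get_obs())
for n in("top","scene"):
    p=viewer.camera(n); save(p,n+".png"); print(n,p["position"],p["attitude"],p["vfov"],p["cx"],p["cy"])
    c=cloud(p)
    for t in("trivet","canister_mouth","knob","collar"):
        for d in finder.pinpoint(p,t):
            u,v=d["position"]; iu,iv=int(round(u)),int(round(v))
            print(t,round(d["p"],2),np.round(d["position"],1),np.round(c[min(iv,479),min(iu,639)],3))
    np.savez(n+".npz",c=c,col=p["color"])
E
```

```text
{'time': 0.0, 'q': array([7.62042619e+01, 5.01128800e+00, 1.00332790e+01, 9.50995288e+01,
       5.21594744e-04, 8.99997214e+01]), 'qd': array([-0.03897516, -0.10666281,  0.01901338, -0.00784833,  0.00806532,
       -0.0147428 ]), 'joint_efforts': array([ 2.81024717e-03, -5.20389998e+01,  4.64803648e+01,  1.60668843e-02,
        1.78811970e-04, -7.78051970e-07]), 'ee_pos': array([0.13110214, 0.53393381, 0.25257072]), 'tcp_rot': array([-1.79922462e+02, -5.21971308e-04,  1.66204540e+02]), 'wrist_force': array([ 0.50448869, -0.19546941, -0.55567782]), 'torque': array([-0.01976254, -0.00849673, -0.01615381]), 'grasp_force': 0.0, 'opening': 0.08576812900345394}
top [0.06175473 0.0398965  1.5616516 ] [-168.68185458   -0.93079462  -88.96629871] 49.937979307910176 324.33706812297527 232.60643201534745
canister_mouth 0.74 [402.8 199.8] [ 0.482 -0.223  0.009]
canister_mouth 0.24 [338.8 178.4] [ 0.525 -0.02   0.084]
knob 0.45 [244.5 205.9] [0.432 0.259 0.089]
collar 0.88 [241.  279.3] [0.223 0.266 0.029]
collar 0.77 [244.1 212.8] [0.417 0.262 0.06 ]
collar 0.77 [406.4 260.6] [ 0.291 -0.232  0.   ]
scene [-0.43422683 -0.46410666  0.85685751] [-129.120746      0.87188799  -59.38119983] 46.5152960363278 309.4815274582835 244.70649972893614
trivet 0.59 [243.8 230.1] [0.395 0.224 0.039]
canister_mouth 0.88 [421.  257.4] [ 0.503 -0.184  0.046]
canister_mouth 0.33 [215.2 192.5] [0.499 0.394 0.033]
knob 0.45 [239.9 206.7] [0.419 0.249 0.084]
collar 0.97 [239.9 217.1] [0.416 0.249 0.056]
collar 0.89 [401.3 334.6] [ 0.276 -0.235  0.037]
collar 0.69 [182.6 271.4] [0.22  0.268 0.024]
```

View pics/top.png

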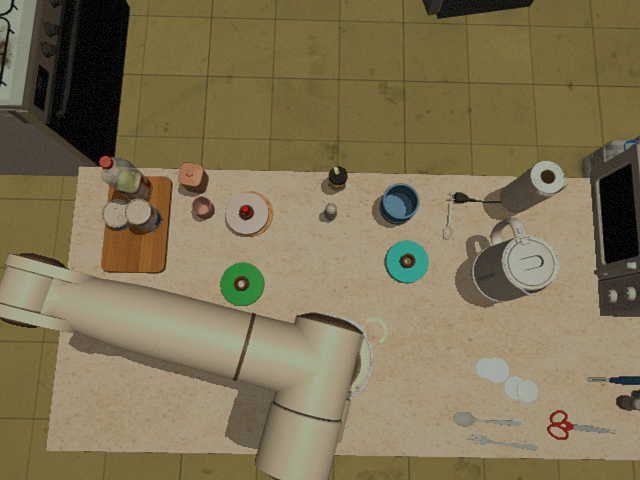

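View pics/scene.png

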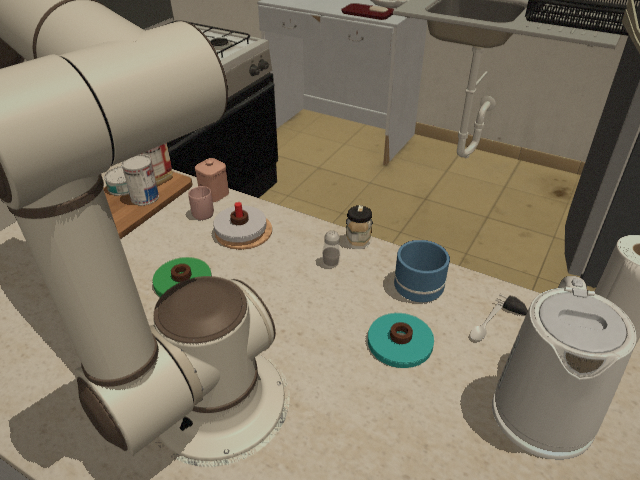

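Top view: three lids are shaped like the outer lid. They are the green one at (241,284), the teal one at (407,261), and the steel/grey one with a dark collar and red knob on the cork at (246,212). The steel one fits the description. The blue canister is at (399,204) in the top view and (421,270) in the scene view. Next I'll confirm with a crop and fit the poses.

```bash
python3 - <<'E'
from h import *
from scipy.optimize import least_squares
def circ(P):
    x0=P.mean(0); s=least_squares(lambda a:np.hypot(*(P-a[:2]).T)-a[2],[*x0,.05],loss='soft_l1',f_scale=.002); return np.round(s.x,4),round(float(np.sqrt(np.mean(s.fun**2))),4),len(P)
for n in("top","scene"):
    z=np.load(n+".npz"); c=z["c"]; col=z["col"].astype(int)
    hsv=cv2.cvtColor(z["col"],cv2.COLOR_RGB2HSV).astype(int)
    X,Y,Z=c[...,0],c[...,1],c[...,2]
    near=(np.hypot(X-.42,Y-.26)<.09)
    red=near&((hsv[...,0]<6)|(hsv[...,0]>174))&(hsv[...,1]>170)&(hsv[...,2]>70)
    print(n,"red",red.sum(),np.round(np.median(c[red],0),4),"ztop",np.round(np.percentile(Z[red],[5,50,95]),4))
    steel=near&(Z>.03)&(Z<.045)&(hsv[...,1]<60)
    P=c[steel]; h=cv2.convexHull(P[:,:2].astype(np.float32)); print("steel",steel.sum(),np.round(np.median(P,0),4),cv2.minEnclosingCircle(h), "plane z",np.round(np.median(P[:,2]),4))
    m=steel.astype(np.uint8)|red.astype(np.uint8); v,u=np.nonzero(m); print(" px box",u.min(),u.max(),v.min(),v.max())
    can=(np.hypot(X-.49,Y+.2)<.12)&(Z>.08)&(Z<.1)
    P=c[can]; print("rim",can.sum(),circ(P[:,:2]),np.round(np.median(P[:,2]),4),cv2.minEnclosingCircle(cv2.convexHull(P[:,:2].astype(np.float32))))
    blue=(hsv[...,0]>95)&(hsv[...,0]<115)&(hsv[...,1]>90)&(np.hypot(X-.49,Y+.2)<.15)
    print(" table z",np.round(np.median(Z[(np.hypot(X-.35,Y)<.04)]),4))
z=np.load("scene.npz")["col"][...,::-1]; t=np.load("top.npz")["col"][...,::-1]
a=cv2.resize(z[180:260,190:290],(500,400),interpolation=2); b=cv2.resize(t[180:250,215:265],(286,400),interpolation=2)
cv2.imwrite("pics/crop.png",np.hstack([a,b]))
E
```

```text
top red 46 [0.4216 0.2549 0.087 ] ztop [0.0516 0.087  0.0935]
steel 1168 [0.4212 0.2557 0.0377] ((0.423598974943161, 0.2573378086090088), 0.06567835807800293) plane z 0.0377
 px box 226 267 193 233
rim 302 (array([ 0.4577, -0.2023,  0.0513]), 0.0024, 302) 0.09 ((0.45868563652038574, -0.20236192643642426), 0.05607432499527931)
 table z 0.0008
scene red 97 [0.419  0.2543 0.0718] ztop [0.0536 0.0718 0.0886]
steel 1133 [0.4091 0.2457 0.0376] ((0.42209044098854065, 0.25775253772735596), 0.069271020591259) plane z 0.0376
 px box 214 265 203 239
rim 659 (array([ 0.4566, -0.2017,  0.0515]), 0.0024, 659) 0.0883 ((0.45747917890548706, -0.19986772537231445), 0.057494621723890305)
 table z 0.0007
```

View pics/crop.png

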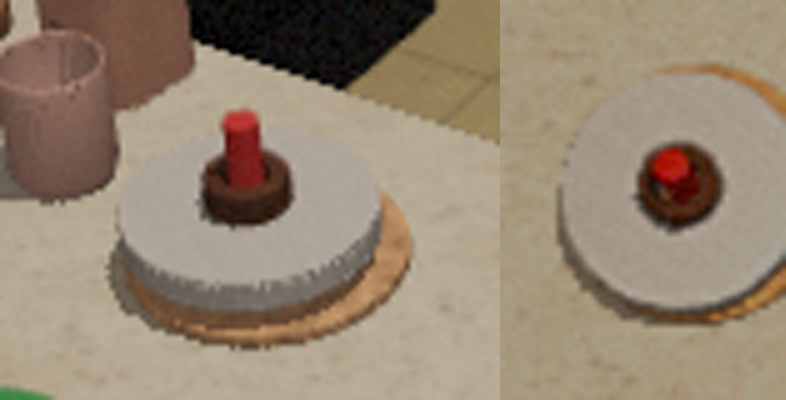

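The crop confirms it: a grey steel cap with a dark brown ring collar around a red knob, on the cork trivet, standing slightly off its centre. The knob is at about (0.422, 0.256) and the canister at (0.457, -0.202). I'll turn the tool to yaw 180, so tool x, y, z become world -x, +y, -z, and move above the knob.

>>> move_arm --offset '[[0,0,0],[0,0,0]]' --twist '[[0,0,-0.12],[0,0,-0.12]]' --grip '[0.7,0.7]'

```text
time: 0.7
ee_pos: [0.1312, 0.5341, 0.2533]
tcp_rot: [180.0, 0.0, -179.8]
wrist_force: [-0.0, -0.3, 0.1]
opening: 0.0603
grasp_force: 0.0
```

>>> move_arm --offset '[[-2.9,-2.8,0],[-2.9,-2.8,0],[-2.9,-2.8,0],[-2.9,-2.8,0],[-2.9,-2.8,0]]' --twist '[[0,0,0],[0,0,0],[0,0,0],[0,0,0],[0,0,0]]' --grip '[0.7,0.7,0.7,0.7,0.7]'

```text
time: 1.2
ee_pos: [0.2769, 0.3928, 0.2534]
tcp_rot: [180.0, 0.0, 180.0]
wrist_force: [1.2, 0.8, -0.2]
opening: 0.0596
grasp_force: 0.0
```

```bash
python3 - <<'E'
from h import *
o=bot.get_obs(); print(o["time"],o["q"].round(1),o["ee_pos"].round(4),o["tcp_rot"].round(2),o["opening"])
E
```

```text
1.2 [54.8 -4.5  0.6 95.1 -0.  54.8] [0.2769 0.3928 0.2534] [1.7998e+02 2.0000e-02 1.7997e+02] 0.059602049730689236
```

>>> move_arm --offset '[[-2.9,-2.75,1],[-2.9,-2.75,1],[-2.9,-2.75,2],[-2.9,-2.75,3],[-2.9,-2.75,3]]' --twist '[[0,0,0],[0,0,0],[0,0,0],[0,0,0],[0,0,0]]' --grip '[0.7,0.7,0.7,0.7,0.7]'

```text
time: 1.7
ee_pos: [0.4221, 0.2552, 0.1528]
tcp_rot: [180.0, 0.1, 180.0]
wrist_force: [0.0, 1.0, 1.0]
opening: 0.0599
grasp_force: 0.0
```

>>> move_arm --offset '[[0,0,0],[0,0,0]]' --twist '[[0,0,0],[0,0,0]]' --grip '[0.7,0.7]'

```text
time: 1.9
ee_pos: [0.421, 0.2557, 0.1529]
tcp_rot: [-180.0, -0.1, 179.8]
wrist_force: [0.2, 0.8, 0.3]
opening: 0.0598
grasp_force: 0.0
```

```bash
python3 - <<'E'
from h import *
o=bot.get_obs(); print(o["time"],o["ee_pos"].round(4))
p=viewer.camera("scene"); c=cloud(p)
i=p["color"][130:270,180:350,::-1]; q=viewer.camera("top"); j=q["color"][140:280,165:335,::-1]
cv2.imwrite("pics/above.png",np.hstack([cv2.resize(i,None,fx=2.35,fy=2.35,interpolation=2),cv2.resize(j,None,fx=2.35,fy=2.35,interpolation=2)]))
F=f(p); Rr=rot(p)
def proj(p,X):
    k=rot(p).T@(np.array(X)-p["position"]); return (k[0]/k[2]*f(p)+p["cx"],k[1]/k[2]*f(p)+p["cy"])
hsv=cv2.cvtColor(p["color"],cv2.COLOR_RGB2HSV).astype(int)
m=((hsv[...,0]<6)|(hsv[...,0]>174))&(hsv[...,1]>170)&(hsv[...,2]>70)&(np.hypot(c[...,0]-.42,c[...,1]-.256)<.05)
v,u=np.nonzero(m); print("red px",u.min(),u.max(),v.min(),v.max(),u.mean(),v.mean(), "pred base/top",proj(p,(.422,.256,.055)),proj(p,(.422,.256,.087)))
for k in range(v.min(),v.max()+1,2): print(k,u[v==k].min(),u[v==k].max(),end="; ")
E
```

```text
1.9 [0.421  0.2557 0.1529]
red px 235 242 203 217 238.2970297029703 210.13861386138615 pred base/top (np.float64(239.30962870984746), np.float64(215.16878074942272)) (np.float64(238.052940158674), np.float64(204.40868467809193))
203 236 240; 205 235 240; 207 235 241; 209 235 241; 211 235 242; 213 236 242; 215 236 242; 217 236 240;
```

View pics/above.png

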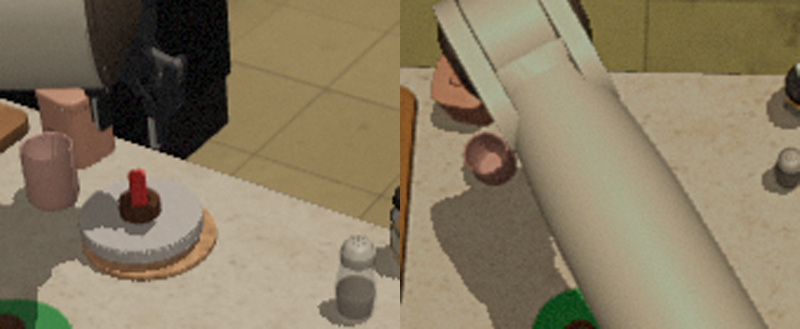

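The fingers straddle the knob in the picture, and the knob at crop (138,187) agrees with my estimate to within a pixel. Descending to TCP z of about 0.082, then gripping.

>>> move_arm --offset '[[0,0,2.5],[0,0,2.5],[0,0,1.4],[0,0,0.7],[0,0,0]]' --twist '[[0,0,0],[0,0,0],[0,0,0],[0,0,0],[0,0,0]]' --grip '[0.7,0.7,0.7,0.7,0.7]'

```text
time: 2.5
ee_pos: [0.4206, 0.2568, 0.0823]
tcp_rot: [-180.0, -0.0, -180.0]
wrist_force: [0.1, 0.1, 0.1]
opening: 0.0596
grasp_force: 0.0
```

>>> move_arm --offset '[[0,0,0],[0,0,0],[0,0,0],[0,0,0],[0,0,0]]' --twist '[[0,0,0],[0,0,0],[0,0,0],[0,0,0],[0,0,0]]' --grip '[0.4,0.25,0.1,0.0,0.0]' --force 40

```text
time: 3.0
ee_pos: [0.4214, 0.2568, 0.083]
tcp_rot: [179.9, 0.1, 180.0]
wrist_force: [0.2, 2.9, 4.4]
opening: 0.017
grasp_force: 39.8
```

>>> move_arm --offset '[[0,0,0],[0,0,0],[0,0,0]]' --twist '[[0,0,0],[0,0,0],[0,0,0]]' --grip '[0,0,0]' --force 50

```text
time: 3.3
ee_pos: [0.4213, 0.2568, 0.083]
tcp_rot: [179.9, 0.1, 180.0]
wrist_force: [-0.4, 3.8, 5.4]
opening: 0.0163
grasp_force: 48.8
```

>>> move_arm --offset '[[0,0,-0.3],[0,0,-0.7],[0,0,-1],[0,0,-1.5],[0,0,-1.5]]' --twist '[[0,0,0],[0,0,0],[0,0,0],[0,0,0],[0,0,0]]' --grip '[0,0,0,0,0]' --force 50

```text
time: 3.8
ee_pos: [0.421, 0.2563, 0.1337]
tcp_rot: [-180.0, 0.0, 179.9]
wrist_force: [0.5, 0.5, -3.4]
opening: 0.0165
grasp_force: 48.8
```

>>> move_arm --offset '[[0,0,-2],[0,0,-2],[0,0,-2],[0,0,-1.3],[0,0,0]]' --twist '[[0,0,0],[0,0,0],[0,0,0],[0,0,0],[0,0,0]]' --grip '[0,0,0,0,0]'

```text
time: 4.3
ee_pos: [0.4217, 0.2568, 0.2078]
tcp_rot: [179.9, 0.2, 180.0]
wrist_force: [0.3, 0.6, -4.4]
opening: 0.0163
grasp_force: 49.0
```

>>> move_arm --offset '[[0,0,0],[0,0,0]]' --twist '[[0,0,0],[0,0,0]]' --grip '[0,0]'

```text
time: 4.5
ee_pos: [0.4206, 0.2562, 0.2043]
tcp_rot: [-180.0, -0.1, 180.0]
wrist_force: [-0.5, 1.1, -4.5]
opening: 0.0161
grasp_force: 49.0
```

```bash
python3 - <<'E'
from h import *
o=bot.get_obs(); print(o["time"],o["ee_pos"].round(4),o["wrist_force"],o["torque"],o["opening"])
p=viewer.camera("scene"); save(p,"lift.png",(150,80,400,260),3)
E
```

```text
4.5 [0.4206 0.2562 0.2043] [-0.53454481  1.05015112 -4.52855613] [ 0.04849767 -0.01382008  0.01557841] 0.016082989246010117
```

View pics/lift.png

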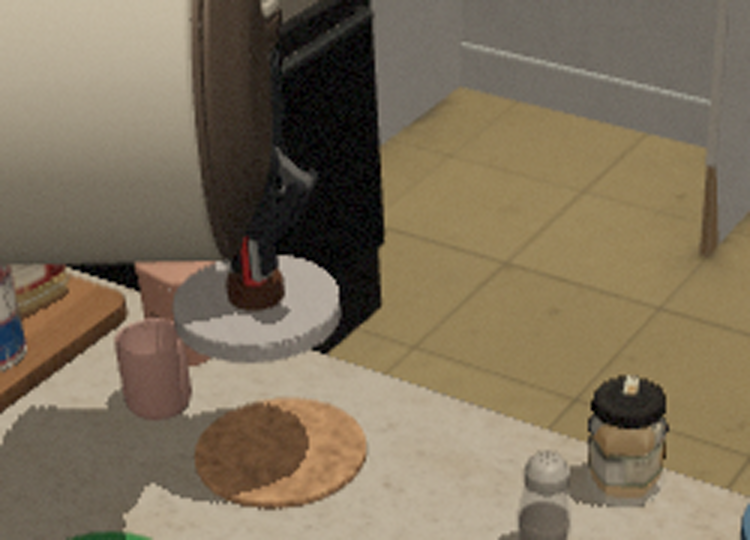

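Both lids are lifted and nested: the cap is at crop (257,300), the knob is gripped, and the empty trivet is below. I'll carry them over to the canister.

>>> move_arm --offset '[[-0.2,-1,0],[-0.2,-2,0],[-0.2,-3,0],[-0.3,-4,0],[-0.3,-4,0]]' --twist '[[0,0,0],[0,0,0],[0,0,0],[0,0,0],[0,0,0]]' --grip '[0,0,0,0,0]'

```text
time: 5.05
ee_pos: [0.4324, 0.1147, 0.2048]
tcp_rot: [-180.0, -0.0, -180.0]
wrist_force: [0.9, 0.4, -4.2]
opening: 0.0165
grasp_force: 49.1
```

>>> move_arm --offset '[[-0.3,-4,0],[-0.3,-4,0],[-0.3,-4,0],[-0.3,-4,0],[-0.3,-4,0]]' --twist '[[0,0,0],[0,0,0],[0,0,0],[0,0,0],[0,0,0]]' --grip '[0,0,0,0,0]'

```text
time: 5.55
ee_pos: [0.447, -0.0858, 0.205]
tcp_rot: [-180.0, -0.0, 179.9]
wrist_force: [0.4, -1.5, -2.1]
opening: 0.0165
grasp_force: 49.1
```

>>> move_arm --offset '[[-0.3,-4,0],[-0.2,-3,0],[-0.2,-2,0],[-0.2,-1.5,0],[0,-1.3,0]]' --twist '[[0,0,0],[0,0,0],[0,0,0],[0,0,0],[0,0,0]]' --grip '[0,0,0,0,0]'

```text
time: 6.05
ee_pos: [0.4563, -0.2027, 0.2049]
tcp_rot: [180.0, -0.0, 179.9]
wrist_force: [0.9, 0.3, -3.2]
opening: 0.0162
grasp_force: 49.2
```

>>> move_arm --offset '[[0,0,0],[0,0,0],[0,0,0]]' --twist '[[0,0,0],[0,0,0],[0,0,0]]' --grip '[0,0,0]'

```text
time: 6.35
ee_pos: [0.4566, -0.201, 0.2053]
tcp_rot: [180.0, -0.0, -180.0]
wrist_force: [0.0, 0.8, -3.1]
opening: 0.0164
grasp_force: 49.2
```

```bash
python3 - <<'E'
from h import *
o=bot.get_obs(); print(o["time"],o["ee_pos"].round(4),o["tcp_rot"].round(2),o["wrist_force"])
p=viewer.camera("scene"); save(p,"over.png",(330,120,530,330),2.8)
c=cloud(p); np.savez("over.npz",c=c,col=p["color"])
hsv=cv2.cvtColor(p["color"],cv2.COLOR_RGB2HSV).astype(int)
X,Y,Z=np.moveaxis(c,-1,0)
m=(np.hypot(X-.457,Y+.202)<.075)&(Z>.13)&(Z<.19)&(hsv[...,1]<60)&(hsv[...,2]>110)
P=c[m]; print(m.sum(),np.percentile(P[:,2],[5,25,50,75,95]).round(4))
z0=np.median(P[P[:,2]>np.percentile(P[:,2],40),2]); T=P[abs(P[:,2]-z0)<.008]
A=np.c_[T[:,:2]-T[:,:2].mean(0),np.ones(len(T))]; print("plane",np.linalg.lstsq(A,T[:,2],rcond=None)[0].round(4),cv2.minEnclosingCircle(T[:,:2].astype(np.float32)))
k=(np.hypot(X-.457,Y+.202)<.07)&(Z>.06)&(Z<.085)
E
```

```text
6.35 [ 0.4566 -0.201   0.2053] [ 179.99   -0.   -180.  ] [ 0.01016463  0.7981184  -3.1171867 ]
1662 [0.1473 0.1583 0.1599 0.1609 0.1623]
plane [0.012  0.0132 0.1598] ((0.4584902226924896, -0.20063085854053497), 0.06716261059045792)
```

View pics/over.png

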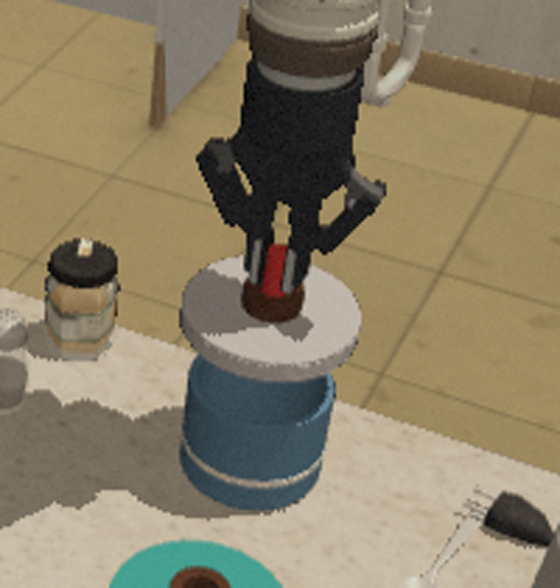

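The cap hangs level above the canister (cap at crop (270,315), rim at (262,385)). Before lowering I'll refine canister minus knob with silhouette fits on the first pictures.

```bash
cat >> h.py <<'E'
def proj(p,X):
    k=(np.asarray(X)-p["position"])@rot(p); return k[:,:2]/k[:,2:]*f(p)+[p["cx"],p["cy"]]
def sil(p,x,y,r,z0,z1):
    t=np.linspace(0,2*np.pi,72); X=np.array([[x+r*np.cos(a),y+r*np.sin(a),z] for z in(z0,z1) for a in t])
    h=cv2.convexHull(proj(p,X).astype(np.float32))[:,0]; S=8
    m=np.zeros((480*S,640*S),np.uint8); cv2.fillConvexPoly(m,np.round((h+.5)*S-.5).astype(np.int32),255)
    return cv2.resize(m,(640,480),interpolation=cv2.INTER_AREA)/255.
E
python3 - <<'E'
from h import *
from scipy.optimize import minimize
P={"top":dict(position=[0.06175473,0.0398965,1.5616516],attitude=[-168.68185458,-0.93079462,-88.96629871],vfov=49.937979307910176,cx=324.33706812297527,cy=232.60643201534745),
"scene":dict(position=[-0.43422683,-0.46410666,0.85685751],attitude=[-129.120746,0.87188799,-59.38119983],vfov=46.5152960363278,cx=309.4815274582835,cy=244.70649972893614)}
for n,p in P.items():
    d=np.load(n+".npz"); c=d["c"]; hsv=cv2.cvtColor(d["col"],cv2.COLOR_RGB2HSV).astype(int); H,S,V=np.moveaxis(hsv,-1,0)
    near=lambda x,y,r:np.hypot(c[...,0]-x,c[...,1]-y)<r
    red=((H<6)|(H>174))&(S>170)&(V>(150 if n=="top" else 90))&near(.42,.256,.06)
    blue=(H>95)&(H<118)&(S>70)&near(.457,-.202,.13)
    blue=cv2.morphologyEx(blue.astype(np.uint8),cv2.MORPH_CLOSE,np.ones((9,9)))
    h=cv2.convexHull(np.argwhere(blue)[:,::-1].astype(np.int32)); b=np.zeros((480,640),np.uint8); cv2.fillConvexPoly(b,h,1)
    for nm,m,x0,g in(("knob",red,(.422,.256),(.009,.085 if n=="top" else .056,.087)),("can",b,(.457,-.202),(.055,0,.09))):
        s=minimize(lambda a:abs(sil(p,*a,*g)-m).sum(),x0,method="Nelder-Mead",options=dict(initial_simplex=np.array(x0)+[[0,0],[.005,0],[0,.005]],xatol=2e-4,fatol=.1))
        q=sil(p,*s.x,*g); dv=np.argwhere(m).mean(0)-np.argwhere(q>.5).mean(0)
        print(n,nm,s.x.round(4),"err px",round(s.fun,1),"of",int(m.sum()),"centroid diff",dv.round(2))
E
```

```text
top knob [0.425  0.2573] err px 9.8 of 21 centroid diff [-0.12  0.02]
top can [ 0.459  -0.2019] err px 132.5 of 1188 centroid diff [-0.44  0.65]
scene knob [0.4209 0.256 ] err px 13.5 of 96 centroid diff [-0.02 -0.02]
scene can [ 0.4652 -0.1992] err px 195.4 of 2783 centroid diff [ 1.05 -0.14]
```

```bash
python3 - <<'E'
from h import *
from scipy.optimize import minimize
P={"top":dict(position=[0.06175473,0.0398965,1.5616516],attitude=[-168.68185458,-0.93079462,-88.96629871],vfov=49.937979307910176,cx=324.33706812297527,cy=232.60643201534745),
"scene":dict(position=[-0.43422683,-0.46410666,0.85685751],attitude=[-129.120746,0.87188799,-59.38119983],vfov=46.5152960363278,cx=309.4815274582835,cy=244.70649972893614)}
for n,p in P.items():
    d=np.load(n+".npz"); c=d["c"]; X,Y,Z=np.moveaxis(c,-1,0)
    g=np.hypot(X-.457,Y+.202)<.085
    b=(g&(Z>.012)).astype(np.uint8)
    h=cv2.convexHull(np.argwhere(b)[:,::-1].astype(np.int32)); hb=np.zeros((480,640),np.uint8); cv2.fillConvexPoly(hb,h,1)
    v,u=np.nonzero(hb); q=sil(p,.457,-.202,.055,0,.09); vq,uq=np.nonzero(q>.5)
    print(n,"mask box",u.min(),u.max(),v.min(),v.max(),"model",uq.min(),uq.max(),vq.min(),vq.max(), hb.sum(),len(vq))
    s=minimize(lambda a:abs(sil(p,*a,.055,.005,.09)-hb).sum(),(.457,-.202),method="Nelder-Mead",options=dict(initial_simplex=[[.457,-.202],[.462,-.202],[.457,-.197]],xatol=2e-4,fatol=.1))
    print(" sil",s.x.round(4),round(s.fun,1))
    # rim annulus: fit so that rim points lie in 48..55 mm
    m=g&(Z>.084)&(Z<.097); R_=c[m][:,:2]
    s=minimize(lambda a:np.abs(np.hypot(*(R_-a).T)-.0515).clip(0,.008).sum(),(.457,-.202),method="Nelder-Mead"); e=np.hypot(*(R_-s.x).T)
    print(" rim",s.x.round(4),len(R_),np.percentile(e,[10,50,90]).round(4))
E
```

```text
top mask box 380 419 183 224 model 379 419 183 225 1304 1318
 sil [ 0.4592 -0.2034] 34.9
 rim [ 0.4583 -0.2027] 268 [0.0481 0.0514 0.0544]
scene mask box 394 449 240 300 model 394 449 240 304 2834 3002
 sil [ 0.4618 -0.2001] 121.0
 rim [ 0.4567 -0.2016] 521 [0.0482 0.0515 0.0543]
```

Canister axis is about (0.4575, -0.202), and the knob sits about 1 mm ahead of the TCP in +x. I'll nudge y by -1 mm and lower, slowly from the rim on while watching the force.

>>> move_arm --offset '[[0,-0.1,0.6],[0,0,1],[0,0,1],[0,0,0.8],[0,0,0.4]]' --twist '[[0,0,0],[0,0,0],[0,0,0],[0,0,0],[0,0,0]]' --grip '[0,0,0,0,0]'

```text
time: 6.9
ee_pos: [0.4561, -0.2024, 0.1658]
tcp_rot: [180.0, -0.1, 180.0]
wrist_force: [-0.3, 0.5, -3.4]
opening: 0.0161
grasp_force: 49.2
```

>>> move_arm --offset '[[0,0,0.1],[0,0,0.1],[0,0,0.1],[0,0,0.1],[0,0,0.1]]' --twist '[[0,0,0],[0,0,0],[0,0,0],[0,0,0],[0,0,0]]' --grip '[0,0,0,0,0]'

```text
time: 7.4
ee_pos: [0.4567, -0.2027, 0.1624]
tcp_rot: [-180.0, 0.0, 180.0]
wrist_force: [-0.6, 0.4, -2.6]
opening: 0.0164
grasp_force: 49.2
```

>>> move_arm --offset '[[0,0,0.1],[0,0,0.1],[0,0,0.1],[0,0,0.1],[0,0,0.1]]' --twist '[[0,0,0],[0,0,0],[0,0,0],[0,0,0],[0,0,0]]' --grip '[0,0,0,0,0]'

```text
time: 7.9
ee_pos: [0.4566, -0.2026, 0.1572]
tcp_rot: [180.0, -0.0, 180.0]
wrist_force: [0.4, -0.4, -3.9]
opening: 0.0163
grasp_force: 49.2
```

>>> move_arm --offset '[[0,0,0.1],[0,0,0.1],[0,0,0.1],[0,0,0.1],[0,0,0]]' --twist '[[0,0,0],[0,0,0],[0,0,0],[0,0,0],[0,0,0]]' --grip '[0,0,0,0,0]'

```text
time: 8.4
ee_pos: [0.4565, -0.2026, 0.1531]
tcp_rot: [180.0, -0.0, 180.0]
wrist_force: [-0.7, 0.5, -3.5]
opening: 0.0163
grasp_force: 49.2
```

Free all the way so far; about 8 mm to go.

>>> move_arm --offset '[[0,0,0.1],[0,0,0.1],[0,0,0.1],[0,0,0.1],[0,0,0.1]]' --twist '[[0,0,0],[0,0,0],[0,0,0],[0,0,0],[0,0,0]]' --grip '[0,0,0,0,0]'

```text
time: 8.9
ee_pos: [0.4565, -0.2026, 0.1482]
tcp_rot: [180.0, -0.0, 180.0]
wrist_force: [-0.1, -0.8, -3.5]
opening: 0.0164
grasp_force: 49.2
```

>>> move_arm --offset '[[0,0,0.1],[0,0,0.05],[0,0,0]]' --twist '[[0,0,0],[0,0,0],[0,0,0]]' --grip '[0,0,0]'

```text
time: 9.2
ee_pos: [0.4565, -0.2026, 0.1467]
tcp_rot: [180.0, -0.0, 180.0]
wrist_force: [-0.9, -0.2, -3.9]
opening: 0.016
grasp_force: 49.2
```

>>> move_arm --offset '[[0,0,0.05],[0,0,0.05],[0,0,0]]' --twist '[[0,0,0],[0,0,0],[0,0,0]]' --grip '[0,0,0]'

```text
time: 9.5
ee_pos: [0.4566, -0.2026, 0.1457]
tcp_rot: [180.0, -0.0, 180.0]
wrist_force: [0.1, -0.1, -4.0]
opening: 0.0163
grasp_force: 49.2
```

>>> move_arm --offset '[[0,0,0.05],[0,0,0]]' --twist '[[0,0,0],[0,0,0]]' --grip '[0,0]'

```text
time: 9.7
ee_pos: [0.4566, -0.2026, 0.1452]
tcp_rot: [180.0, -0.0, 180.0]
wrist_force: [-0.0, 0.1, -3.8]
opening: 0.0164
grasp_force: 49.2
```

>>> move_arm --offset '[[0,0,0.05],[0,0,0]]' --twist '[[0,0,0],[0,0,0]]' --grip '[0,0]'

```text
time: 9.9
ee_pos: [0.4566, -0.2026, 0.1451]
tcp_rot: [180.0, 0.0, 180.0]
wrist_force: [-1.1, 1.1, -0.4]
opening: 0.0166
grasp_force: 49.5
```

>>> move_arm --offset '[[0,0,0.05],[0,0,0]]' --twist '[[0,0,0],[0,0,0]]' --grip '[0,0]'

```text
time: 10.1
ee_pos: [0.4567, -0.2025, 0.1449]
tcp_rot: [180.0, 0.0, 180.0]
wrist_force: [-1.5, 3.2, 5.3]
opening: 0.0162
grasp_force: 50.0
```

It is seated: the force swung from -3.8 to +5.3 N at TCP z 0.145, which is the expected home height. Releasing.

>>> move_arm --offset '[[0,0,0],[0,0,0],[0,0,0],[0,0,0],[0,0,0]]' --twist '[[0,0,0],[0,0,0],[0,0,0],[0,0,0],[0,0,0]]' --grip '[0.22,0.3,0.4,0.55,0.75]' --force 20

```text
time: 10.6
ee_pos: [0.4566, -0.2027, 0.1442]
tcp_rot: [-180.0, -0.0, 179.9]
wrist_force: [0.1, 0.1, -0.3]
opening: 0.0597
grasp_force: 0.0
```

>>> move_arm --offset '[[0,0,0],[0,0,0],[0,0,0],[0,0,0]]' --twist '[[0,0,0],[0,0,0],[0,0,0],[0,0,0]]' --grip '[0.75,0.75,0.75,0.75]'

```text
time: 11.0
ee_pos: [0.4566, -0.2026, 0.1443]
tcp_rot: [-180.0, -0.0, 180.0]
wrist_force: [-0.1, 0.1, -1.3]
opening: 0.0639
grasp_force: 0.0
```

```bash
python3 - <<'E'
from h import *
o=bot.get_obs(); print(o["time"],o["ee_pos"].round(4),o["wrist_force"],o["opening"])
p=viewer.camera("scene"); save(p,"seated.png",(350,150,510,320),3.4)
c=cloud(p); hsv=cv2.cvtColor(p["color"],cv2.COLOR_RGB2HSV).astype(int)
X,Y,Z=np.moveaxis(c,-1,0)
m=(np.hypot(X-.457,Y+.202)<.062)&(Z>.09)&(Z<.108)&(hsv[...,1]<60)&(hsv[...,2]>110)
T=c[m]; A=np.c_[T[:,:2]-[.457,-.202],np.ones(len(T))]; print("plane",np.linalg.lstsq(A,T[:,2],rcond=None)[0].round(4),len(T),cv2.minEnclosingCircle(T[:,:2].astype(np.float32)))
for d in finder.pinpoint(p,"collar")[:4]: print(d["position"],d["p"],onplane(p,d["position"],.108).round(4))
red=((hsv[...,0]<6)|(hsv[...,0]>174))&(hsv[...,1]>170)&(hsv[...,2]>90)&(np.hypot(X-.457,Y+.202)<.05)
print("red",red.sum(),np.argwhere(red).mean(0),"pred",proj(p,[[.457,-.202,.133]]))
E
```

```text
11.0 [ 0.4566 -0.2026  0.1443] [-0.08875118  0.09658105 -1.28403336] 0.06393816989170292
plane [0.0121 0.0062 0.0995] 1221 ((0.45696213841438293, -0.2020576298236847), 0.06206768751144409)
[401.0, 333.9] 0.66 [ 0.217  -0.2538  0.108 ]
[425.3, 253.2] 0.62 [ 0.447  -0.2088  0.108 ]
red 133 [240.37593985 425.7518797 ] pred [[425.39319523 240.18648731]]
```

View pics/seated.png

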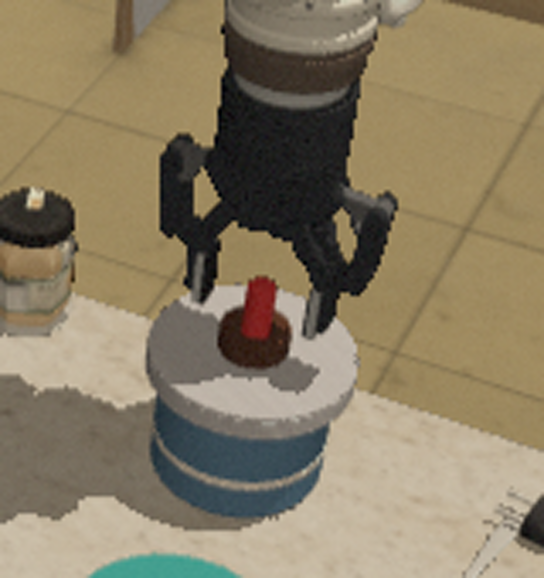

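Seated and level: plate top at z 0.0995, red knob at crop (258,307), fingers clear on both sides of it. Descending around the collar.

>>> move_arm --offset '[[0,0,0.6],[0,0,0.6],[0,0,0.5],[0,0,0.3],[0,0,0.1]]' --twist '[[0,0,0],[0,0,0],[0,0,0],[0,0,0],[0,0,0]]' --grip '[0.75,0.75,0.75,0.75,0.75]'

```text
time: 11.6
ee_pos: [0.4563, -0.2025, 0.1227]
tcp_rot: [180.0, -0.0, 180.0]
wrist_force: [0.5, -0.5, -0.3]
opening: 0.0641
grasp_force: 0.0
```

>>> move_arm --offset '[[0,0,0],[0,0,0],[0,0,0],[0,0,0],[0,0,0]]' --twist '[[0,0,0],[0,0,0],[0,0,0],[0,0,0],[0,0,0]]' --grip '[0.65,0.6,0.57,0.54,0.51]'

```text
time: 12.1
ee_pos: [0.4567, -0.2026, 0.1236]
tcp_rot: [180.0, 0.0, 180.0]
wrist_force: [-0.6, 0.2, 2.4]
opening: 0.0434
grasp_force: 13.5
```

>>> move_arm --offset '[[0,0,0],[0,0,0],[0,0,0],[0,0,0],[0,0,0]]' --twist '[[0,0,0],[0,0,0],[0,0,0],[0,0,0],[0,0,0]]' --grip '[0.48,0.45,0.4,0.35,0.3]'

```text
time: 12.6
ee_pos: [0.4567, -0.2026, 0.1237]
tcp_rot: [-180.0, 0.0, 180.0]
wrist_force: [-1.6, 1.6, 4.9]
opening: 0.0436
grasp_force: 20.0
```

>>> move_arm --offset '[[0,0,0],[0,0,0],[0,0,-0.1],[0,0,-0.2],[0,0,-0.2]]' --twist '[[0,0,0],[0,0,0],[0,0,0],[0,0,0],[0,0,0]]' --grip '[0.2,0.2,0.2,0.2,0.2]' --force 40

```text
time: 13.1
ee_pos: [0.4564, -0.2026, 0.128]
tcp_rot: [180.0, -0.0, 180.0]
wrist_force: [-0.3, 1.4, -1.8]
opening: 0.0426
grasp_force: 40.7
```

>>> move_arm --offset '[[0,0,-0.2],[0,0,-0.2],[0,0,-0.2]]' --twist '[[0,0,0],[0,0,0],[0,0,0]]' --grip '[0.2,0.2,0.2]'

```text
time: 13.4
ee_pos: [0.4566, -0.2027, 0.1344]
tcp_rot: [-180.0, -0.0, 180.0]
wrist_force: [0.5, -0.3, -0.0]
opening: 0.0426
grasp_force: 40.7
```

```bash
python3 - <<'E'
from h import *
o=bot.get_obs(); print(o["time"],o["ee_pos"].round(4),o["wrist_force"].round(2),o["torque"].round(3),o["opening"])
p=viewer.camera("scene"); save(p,"lift2.png",(350,150,510,320),3.4)
c=cloud(p); hsv=cv2.cvtColor(p["color"],cv2.COLOR_RGB2HSV).astype(int)
X,Y,Z=np.moveaxis(c,-1,0)
m=(np.hypot(X-.457,Y+.202)<.062)&(Z>.1)&(Z<.12)&(hsv[...,1]<60)&(hsv[...,2]>110)
T=c[m]; A=np.c_[T[:,:2]-[.457,-.202],np.ones(len(T))]; print("plane",np.linalg.lstsq(A,T[:,2],rcond=None)[0].round(4),len(T))
red=((hsv[...,0]<6)|(hsv[...,0]>174))&(hsv[...,1]>170)&(hsv[...,2]>90)&(np.hypot(X-.457,Y+.202)<.05)
v,u=np.nonzero(red); print("red",red.sum(),v.min(),v.max(),"pred top",proj(p,[[.457,-.202,.149]]))
E
```

```text
13.4 [ 0.4566 -0.2027  0.1344] [ 0.55 -0.25 -0.02] [-0.032  0.037 -0.03 ] 0.04256823586859088
plane [0.0149 0.0005 0.11  ] 1018
red 104 232 245 pred top [[426.29791262 234.08278391]]
```

View pics/lift2.png

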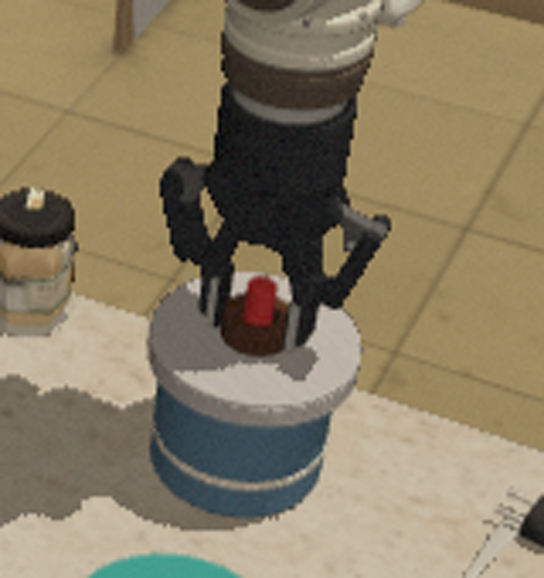

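The cap rose 10.5 mm and is level, while the knob top stayed put at crop (262,280). Continuing straight up.

>>> move_arm --offset '[[0,0,-0.4],[0,0,-0.5],[0,0,-0.5],[0,0,-0.5],[0,0,-0.5]]' --twist '[[0,0,0],[0,0,0],[0,0,0],[0,0,0],[0,0,0]]' --grip '[0.2,0.2,0.2,0.2,0.2]'

```text
time: 13.95
ee_pos: [0.4566, -0.2027, 0.1589]
tcp_rot: [-180.0, 0.0, 180.0]
wrist_force: [0.5, 0.4, -2.0]
opening: 0.0421
grasp_force: 40.8
```

>>> move_arm --offset '[[0,0,-0.6],[0,0,-0.7],[0,0,-0.7],[0,0,-0.7],[0,0,-0.7]]' --twist '[[0,0,0],[0,0,0],[0,0,0],[0,0,0],[0,0,0]]' --grip '[0.2,0.2,0.2,0.2,0.2]'

```text
time: 14.45
ee_pos: [0.4566, -0.2027, 0.193]
tcp_rot: [-180.0, 0.0, 180.0]
wrist_force: [-0.3, -0.1, -2.1]
opening: 0.0422
grasp_force: 40.8
```

>>> move_arm --offset '[[0,0,-0.8],[0,0,-0.8],[0,0,-0.7],[0,0,-0.4],[0,0,-0.2]]' --twist '[[0,0,0],[0,0,0],[0,0,0],[0,0,0],[0,0,0]]' --grip '[0.2,0.2,0.2,0.2,0.2]'

```text
time: 14.95
ee_pos: [0.4567, -0.2027, 0.2218]
tcp_rot: [-180.0, 0.0, 180.0]
wrist_force: [-1.0, 0.4, -1.7]
opening: 0.0427
grasp_force: 40.8
```

>>> move_arm --offset '[[0,0,0],[0,0,0],[0,0,0],[0,0,0],[0,0,0]]' --twist '[[0,0,0],[0,0,0],[0,0,0],[0,0,0],[0,0,0]]' --grip '[0.2,0.2,0.2,0.2,0.2]'

```text
time: 15.45
ee_pos: [0.4565, -0.2026, 0.2211]
tcp_rot: [180.0, -0.0, 180.0]
wrist_force: [0.7, -0.1, -1.3]
opening: 0.0424
grasp_force: 40.8
```

```bash
python3 - <<'E'
from h import *
o=bot.get_obs(); print(o["time"],o["ee_pos"].round(4),o["wrist_force"].round(2),o["opening"],o["grasp_force"])
p=viewer.camera("scene"); save(p,"end.png",(340,100,520,320),2.7)
c=cloud(p); hsv=cv2.cvtColor(p["color"],cv2.COLOR_RGB2HSV).astype(int)
X,Y,Z=np.moveaxis(c,-1,0)
m=(np.hypot(X-.457,Y+.202)<.062)&(Z>.185)&(Z<.21)&(hsv[...,1]<60)&(hsv[...,2]>110)
T=c[m]; A=np.c_[T[:,:2]-[.457,-.202],np.ones(len(T))]; print("plane",np.linalg.lstsq(A,T[:,2],rcond=None)[0].round(4),len(T))
E
```

```text
15.45 [ 0.4565 -0.2026  0.2211] [ 0.71 -0.05 -1.27] 0.04238764698216737 40.765166161581874
plane [0.018  0.0055 0.1966] 1219
```

View pics/end.png

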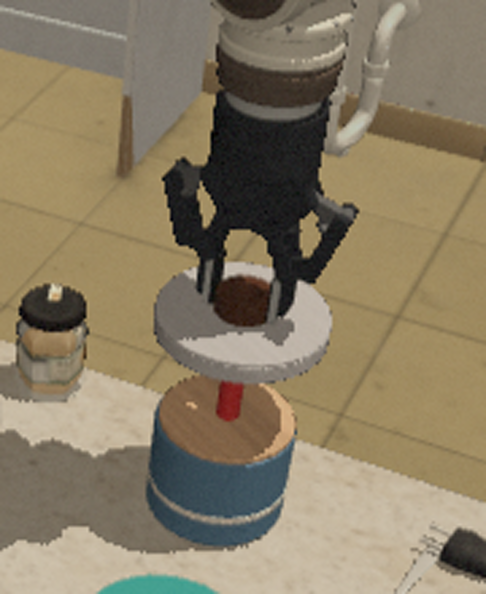

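The outer lid is held level at crop (243,315) with its plate underside at about 0.193 m. The inner lid is seated in the canister with the red knob clear at (230,400). Handing in.

```bash
python3 -c "
from workcell import bot
print(bot.job_done())"
```

```text
the job is handed in; nothing more can be done
None
```

I handed the job in at 15.5 s. The last picture shows the inner lid seated in the canister and the outer lid held level by its collar, about 3 cm clear of the knob; the hand-in returned no verdict.

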